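# Make up the deburring kit on the colour-coded board

## Task

Make up the deburring kit on the plywood board: lay the orange-handled scraper in the orange tray, the green screwdriver in the green tray and the steel plug gauge in the grey tray, each set down (not dropped) flat on the tray floor, lying lengthwise and wholly inside its tray. Leave the marker, the round file and the grinding handpiece where they lie, and let go of everything at the end.

Things in the scene. Friction and masses are not known exactly. Their poses are not given: they have to be found in the camera images.
- scraper: deburring scraper with a bright orange handle and a thin steel hook blade, 180 mm long, 22 mm wide, 20 mm high, 45 g, lying on its side on the bench. Origin at the underside, mid-length; y along the tool, z up. The handle is solid from y = -42 to +93 mm and 18 mm thick: grip it across (along x) at about y = +25 mm, its balance point; the blade points to -y
- screwdriver: screwdriver with a green handle and a steel shank, 175 mm long, handle 24 mm thick, 60 g, lying on the bench. Origin at the underside, mid-length; y along the tool, z up. The handle runs from y = -8 to +88 mm: grip it across (along x) at about y = +40 mm, its balance point; the tip points to -y
- plug_gauge: plug gauge: double-ended grey steel rod, 104 mm long, 15 mm thick, 90 g, lying on the bench, with a small red mark at its knurled middle. Origin at the underside of its middle; y along the gauge, z up. Grip it across (along x) at the middle
- bay_orange: orange plastic tray, fixed, one of three equal ones (orange, green, grey, order varies) side by side, 86 mm apart, on a plywood board. 84 x 228 mm, 18 mm high, walls and floor 4 mm, so 76 x 220 mm and 14 mm deep inside. Origin: centre of its underside, 10 mm above the bench (inner floor at 14, rim at 28 mm; board edge is lower); x across, y along its length, z up
- bay_green: green plastic tray, fixed, one of three equal ones (orange, green, grey, order varies) side by side, 86 mm apart, on a plywood board. 84 x 228 mm, 18 mm high, walls and floor 4 mm, so 76 x 220 mm and 14 mm deep inside. Origin: centre of its underside, 10 mm above the bench (inner floor at 14, rim at 28 mm; board edge is lower); x across, y along its length, z up
- bay_grey: grey plastic tray, fixed, one of three equal ones (orange, green, grey, order varies) side by side, 86 mm apart, on a plywood board. 84 x 228 mm, 18 mm high, walls and floor 4 mm, so 76 x 220 mm and 14 mm deep inside. Origin: centre of its underside, 10 mm above the bench (inner floor at 14, rim at 28 mm; board edge is lower); x across, y along its length, z up
- marker: look-alike that stays: paint marker with white barrel and orange cap, 135 mm long, 16 mm thick, loose on the bench. Origin at the underside of its middle, y along it
- round_file: look-alike that stays: round file with a bare wooden handle, 263 mm long, 25 mm thick, loose on the bench. Origin at the underside, mid-length, y along it
- handpiece: look-alike that stays: dark grey grinding handpiece with a red ring, 253 mm long, 27 mm thick, loose on the bench. Origin at the underside, mid-length, y along it
There are look-alikes about, which are no part of the job. There is more than one size of the screwdriver; the job needs the smallest.

How it is judged (in metres and radians):
At the end, for the whole second after the job is handed in: Each tool released and at rest on the floor of its own tray: middle within 28 mm of the long centre line and 24 mm (gauge 60) of the tray middle along it, within 0.25 rad of the tray length, level within 0.15 rad; marker, file and handpiece within 2 cm of where they lay (x of scraper in the frame of bay_orange between -0.028 and 0.028 m and y of scraper in the frame of bay_orange between -0.024 and 0.024 m and z of scraper in the frame of bay_orange between -0.005 and 0.024 m and angle between the y axis of scraper and the y axis of bay_orange, either way round below 0.25 rad and angle between scraper's own y axis and vertical between 1.42 and 1.72 rad and linear speed of each of scraper, screwdriver, plug_gauge below 0.02 m/s and angular speed of each of scraper, screwdriver, plug_gauge below 0.2 rad/s and x of screwdriver in the frame of bay_green between -0.028 and 0.028 m and y of screwdriver in the frame of bay_green between -0.024 and 0.024 m and z of screwdriver in the frame of bay_green between -0.005 and 0.024 m and angle between the y axis of screwdriver and the y axis of bay_green, either way round below 0.25 rad and angle between screwdriver's own y axis and vertical between 1.42 and 1.72 rad and x of plug_gauge in the frame of bay_grey between -0.028 and 0.028 m and y of plug_gauge in the frame of bay_grey between -0.06 and 0.06 m and z of plug_gauge in the frame of bay_grey between -0.005 and 0.024 m and angle between the y axis of plug_gauge and the y axis of bay_grey, either way round below 0.25 rad and angle between plug_gauge's own y axis and vertical between 1.42 and 1.72 rad and distance of each of marker, round_file, handpiece from where it was at the start of the episode below 0.02 m); the robot touches nothing.
It fails at once if the scraper is thrown or dropped from more than about 4 cm (faster than 0.9 m/s while touching nothing) (linear speed of scraper above 0.9 m/s and contact force between scraper and anything else below 0.02 N).
It fails at once if the screwdriver is thrown or dropped from more than about 4 cm (faster than 0.9 m/s while touching nothing) (linear speed of screwdriver above 0.9 m/s and contact force between screwdriver and anything else below 0.02 N).
It fails at once if the plug gauge is thrown or dropped from more than about 4 cm (faster than 0.9 m/s while touching nothing) (linear speed of plug_gauge above 0.9 m/s and contact force between plug_gauge and anything else below 0.02 N).
It fails at once if the marker, the round file or the handpiece is moved by more than 2 cm (distance of any of marker, round_file, handpiece from where it was at the start of the episode above 0.02 m).
It also fails if it takes over 80 s, if anything falls off the work surface, if the arm or the gripper's body presses on something with over 40 N, if the wrist force passes 120 N, or if a joint passes its speed limit or range.

## Robot

A 6-joint arm with a two-finger parallel gripper is mounted at the origin on a cart in front of the work surface, level with it; the furniture and walls round the work are solid. World frame = base frame: x ahead of the robot, y to its left, z up, the work surface at z = 0. Lengths are in m, angles in degrees, forces in N, time in s.
With the tool pointing down it reaches from about 0.15 to 0.775 m from the base axis. Payload 6.1 kg.
Tool frame: the origin (TCP) lies between the finger pads; the fingertips stand 8 mm ahead of it and the grasp point (between the pads) lies 11 mm behind it (r.finger_overhang is the distance from the TCP to the fingertips, in m); x points along the fingers, y is the direction in which the jaws open and shut, and the axes are right-handed (so a half turn about x gives the same grasp; the last joint's range is limited). The gripper opens to 85 mm and grips with 20 to 120 N. Pads are 22 mm wide; open, the fingers measure 114 mm over their backs; the gripper's body (76 mm by 85 mm) begins 54 mm behind the grasp point. The pads swing forward as they close: fully open they stand 13 mm farther back than shut.
Start: joints at [-67.609, 7.208, -2.269, 80.523, 0, 90], TCP at [0.2, -0.485, 0.239] pointing down, gripper open.
Joint ranges: [-155.77, 155.77], [-54.66, 111.73], [-72.52, 77.12], [-102.08, 115.82], [-83.92, 84.16], [-180, 180]. Speed limits (degrees/s): [136.94, 136.94, 172.46, 180, 180, 180].

## Interface

Orientations are given as [roll, pitch, yaw] about the fixed x, y, z axes, in that order (R = Rz(yaw) Ry(pitch) Rx(roll)).
In Python, from bench import r, cams, finish_job gives the robot as it stands.
- The arm moves only by the shell command python3 -m handwheel 'ROWS' [FORCE]. ROWS is JSON, a list of rows, each a list of 3 entries, a list of its own where there are three numbers: the shift along the tool's x, y, z in cm, then the turn about the tool's x in degrees, then the finger opening in cm, from 0 to 8.54. A call has 1 to 10 rows; each row shifts and turns the commanded pose from where the row before left it, along the tool's axes as they then stand; what a row does not reach is not made up. A row lasts 1/8 s, in which the tool goes at most 62.5 mm and 10.7 degrees, less where a joint would pass 70% of its speed; a pose out of reach is approached as far as the arm can. A call with a gripper value outside its range is refused whole. The fingers move at their own pace and stop on an object; FORCE is the grip in N (left out, the last holds). Time passes only in rows, so rows that do not move let the fingers close. It gives the time, the measured TCP pose, the force and the opening at its end, in the units of the state.
- r.observe(): the state, without advancing time (a new reading comes with each control period).
- cams.read_camera(name): name is "scene" or "top"; returns a dict with "pixels" (480x640x3 uint8, red, green, blue), "range_z" (480x640 float32, m along the optical axis (not along the pixel's ray), 0 where there is no reading), "K" (3x3 intrinsics, pixels), "cam_to_world" (4x4, takes a point from camera to world coordinates). Camera axes: x right, y down, z forward; pixel columns grow to the right and rows downward; lengths in m; the calibration is good to about 2 mm. A picture is of the moment at which its call begins.
- finish_job(): hands the job in, once; it reports no verdict.
The state is a dict: "t": time; "joint_positions": joint angles; "qd": joint speeds; "tau": joint torques, N m; "ee_pos": TCP position; "orientation": TCP orientation; "ft_force": force on the tool from outside, world axes, zero at the start; "wrist_torque": the same for the moment, N m; "grip_width": finger opening in m.
Only numpy, scipy, OpenCV 4.12 (cv2) and the standard library are available. Lean on these libraries where they do the work, as an engineer would, in place of code of your own. Each camera call takes 0.05 s, during which the arm holds its last target. There are 200 camera calls.

## Working session

There is one attempt and no reset: what is moved stays moved. The work goes in short steps, Python scripts to look and compute and a shell command to move; the robot and the scene stay as the last step left them, time stands still between calls to the robot, and variables do not carry over. Pictures are saved under pics/ and viewed, about 12 in all and at most 16, crops included, and the job is handed in when it is done.

```bash
mkdir -p pics; ls
cat > h.py <<'E'
from bench import r,cams,finish_job
import numpy as np, cv2
def snap(name,tag):
    d=cams.read_camera(name); np.savez('/tmp/%s.npz'%tag,**d)
    cv2.imwrite('pics/%s.png'%tag,d['pixels'][:,:,::-1]); return d
def load(tag): return dict(np.load('/tmp/%s.npz'%tag))
def pt(d,u,v,z=None):
    K=d['K'];T=d['cam_to_world'];ray=np.array([(u-K[0,2])/K[0,0],(v-K[1,2])/K[1,1],1.])
    if z is None: return T[:3,:3]@(ray*d['range_z'][int(v),int(u)])+T[:3,3]
    w=T[:3,:3]@ray; return T[:3,3]+w*(z-T[2,3])/w[2]
def crop(d,u0,v0,u1,v1,s,fn):
    cv2.imwrite('pics/'+fn,cv2.resize(d['pixels'][v0:v1,u0:u1,::-1],None,fx=s,fy=s,interpolation=cv2.INTER_CUBIC))
E
python3 - <<'E'
from h import *
snap('top','top0');snap('scene','scene0')
print(r.observe())
E
```

```text
pics
{'t': 0.1, 'joint_positions': array([-6.76101639e+01,  7.23709042e+00, -2.32050114e+00,  8.05240161e+01,
        1.22586092e-03,  9.00005649e+01]), 'qd': array([ 5.60867630e-02, -1.31647864e-01,  1.85564276e-01, -1.70661375e-02,
       -7.33536635e-02,  5.31029586e-05]), 'tau': array([ 1.99803857e-03, -4.36903238e+01,  3.53605807e+01,  1.37736445e-02,
        1.06886516e-04,  1.10937930e-05]), 'ee_pos': array([ 0.19984458, -0.48508738,  0.2386139 ]), 'orientation': array([-90.86003248,  89.91838314, 111.5292379 ]), 'ft_force': array([ 0.82939123, -0.44497037,  0.37219252]), 'wrist_torque': array([-0.01164254, -0.04625579,  0.06502397]), 'grip_width': 0.08539563494609918}
```

View pics/top0.png

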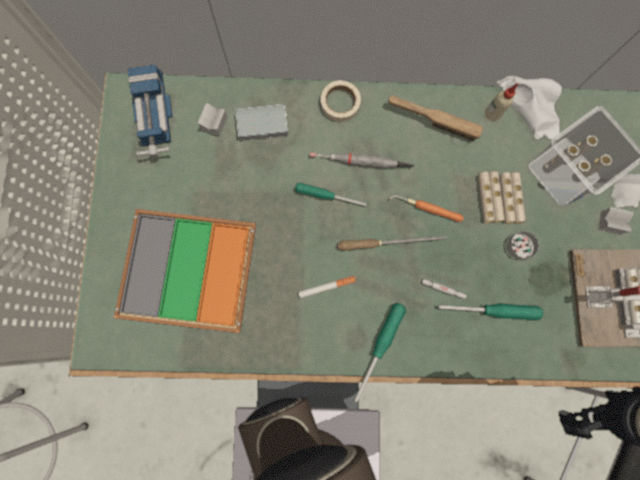

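View pics/scene0.png

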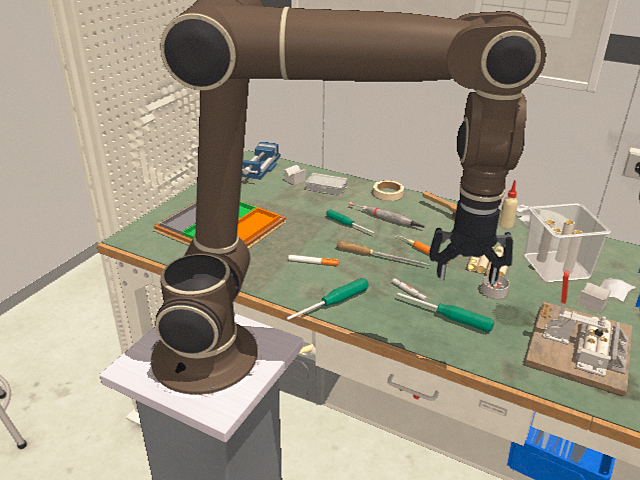

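The top view shows three screwdrivers: (331,194), the smallest, then (383,345) and (490,311). For orange there is the scraper at (430,207) and the marker at (327,287). The plug gauge is at (443,288), against the handpiece at (360,160) and the file at (390,243). The trays from left to right are grey, green and orange. I'll check the choice in one close crop and measure.

Run:
```python
from h import *
d=load('top0')
crop(d,285,175,485,315,4,'c1.png')
print(d['K'],d['cam_to_world'])
for n,u,v in [('scr',425,205),('sd',315,191),('gau',443,288),('bench',400,270),('tray',225,280),('sd2',490,311),('sdtip',360,204)]: print(n,pt(d,u,v).round(4))
hsv=cv2.cvtColor(d['pixels'],cv2.COLOR_RGB2HSV)
for n,lo,hi,(u0,v0,u1,v1) in [('scr',(5,140,120),(20,255,255),(400,190,480,235)),('sd',(70,150,40),(90,255,255),(285,175,345,215))]:
    m=cv2.inRange(hsv,lo,hi)[v0:v1,u0:u1]; ys,xs=np.nonzero(m); print(n,len(xs),cv2.minAreaRect(np.c_[xs+u0,ys+v0].astype(np.float32)))
for n,lo,hi in [('orange',(5,140,120),(20,255,255)),('green',(50,150,80),(70,255,255)),('grey',(110,0,60),(180,60,160))]:
    m=cv2.inRange(hsv,lo,hi)[205:335,110:260]; m=cv2.morphologyEx(m,cv2.MORPH_OPEN,np.ones((5,5))); ys,xs=np.nonzero(m)
    c=cv2.minAreaRect(np.c_[xs+110,ys+205].astype(np.float32)); b=cv2.boxPoints(c); print(n,c); print(np.array([pt(d,*q,z=.02) for q in b]).round(4)[:,:2], pt(d,*c[0],z=.014).round(4))
```

```text
[[479.90196836   0.         321.63536826]
 [  0.         479.90196836 241.26614755]
 [  0.           0.           1.        ]] [[ 2.33273682e-02 -9.80075575e-01  1.97250353e-01  3.05827290e-01]
 [-9.99404583e-01 -2.78787792e-02 -2.03286423e-02  7.02434878e-05]
 [ 2.54227049e-02 -1.96658693e-01 -9.80142359e-01  1.11314769e+00]
 [ 0.00000000e+00  0.00000000e+00  0.00000000e+00  1.00000000e+00]]
scr [ 0.6216 -0.2667  0.0165]
sd [ 0.6459 -0.004   0.0236]
gau [ 0.4251 -0.3054  0.0135]
bench [ 0.4665 -0.2089 -0.0016]
tray [0.4305 0.1964 0.013 ]
sd2 [ 0.3743 -0.4072  0.0273]
sdtip [ 0.62   -0.1119  0.0139]
scr 311 ((438.5999755859375, 210.70001220703125), (47.750389099121094, 7.273237705230713), 18.434946060180664)
sd 31 ((311.7470397949219, 193.6202850341797), (32.755943298339844, 2.5172672271728516), 12.72435474395752)
orange ((222.3699951171875, 273.40997314453125), (38.749454498291016, 101.39911651611328), 8.130102157592773)
[[0.3365 0.2538]
 [0.5678 0.2378]
 [0.5573 0.1481]
 [0.3265 0.1678]] [0.4454 0.2032 0.014 ]
green ((0.0, 0.0), (0.0, 0.0), 0.0)
[[1.1264 0.8075]
 [1.1264 0.8075]
 [1.1264 0.8075]
 [1.1264 0.8075]] [1.1309 0.8119 0.014 ]
grey ((0.0, 0.0), (0.0, 0.0), 0.0)
[[1.1264 0.8075]
 [1.1264 0.8075]
 [1.1264 0.8075]
 [1.1264 0.8075]] [1.1309 0.8119 0.014 ]
```

View pics/c1.png

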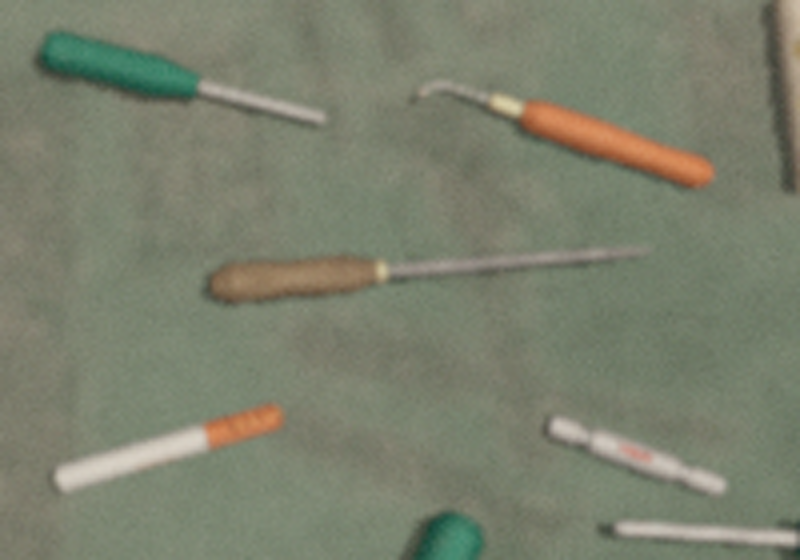

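Run:
```python
from h import *
d=load('top0')
crop(d,105,200,265,340,4,'c2.png')
c=lambda a,b:(285+(a+.5)/4-.5,175+(b+.5)/4-.5)
for n,p,q,z,L in [('sd handle butt->tip',(42,50),(325,118),.010,175),('scr butt->hook',(713,173),(414,95),.009,180),('gauge',(548,428),(725,486),.0075,104),('gred',(637,453),(637,453),.0075,0)]:
    P=pt(d,*c(*p),z=z);Q=pt(d,*c(*q),z=z);v=P-Q;print(n,P.round(4)[:2],Q.round(4)[:2],'len',np.linalg.norm(v).round(4),'yaw',np.degrees(np.arctan2(v[1],v[0])).round(1),'mid',((P+Q)/2).round(4)[:2])
s=r.observe();from scipy.spatial.transform import Rotation as R
print(R.from_euler('xyz',s['orientation'],degrees=True).as_matrix().round(3))
```

```text
sd handle butt->tip [0.6583 0.0438] [ 0.6213 -0.1263] len 0.1741 yaw 77.7 mid [ 0.6398 -0.0413]
scr butt->hook [ 0.5946 -0.3589] [ 0.6375 -0.1799] len 0.1841 yaw -103.5 mid [ 0.6161 -0.2694]
gauge [ 0.4393 -0.2574] [ 0.4083 -0.3599] len 0.107 yaw 73.2 mid [ 0.4238 -0.3086]
gred [ 0.4261 -0.3091] [ 0.4261 -0.3091] len 0.0 yaw 0.0 mid [ 0.4261 -0.3091]
[[-0.001  0.381 -0.925]
 [ 0.001 -0.925 -0.381]
 [-1.    -0.001 -0.   ]]
```

View pics/c2.png

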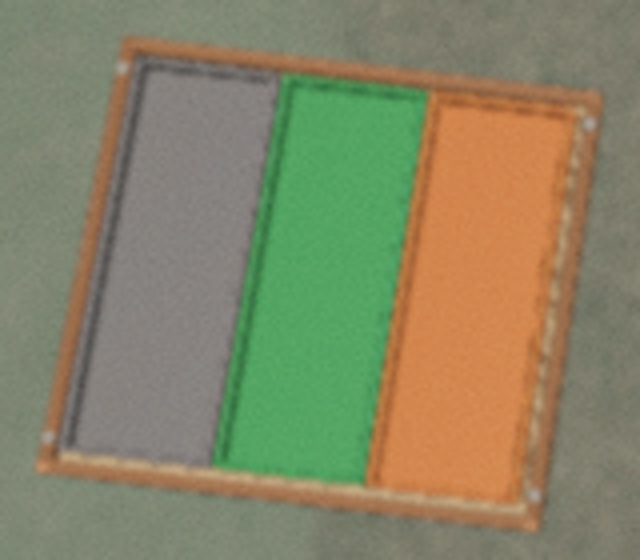

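The crop confirms the choice: the small screwdriver (174 mm), the scraper (184 mm) and the gauge (107 mm) fit their given lengths. The trays run grey, green, orange, with the boundaries at crop (280,75)-(218,465) and (430,92)-(370,485).

```bash
cat >> h.py <<'E'
from scipy.spatial.transform import Rotation as Rot
def plan(x,y,z,lyaw):
    "lyaw: world yaw of object length (deg); jaws go perpendicular, tool z along +-length"
    s=r.observe(); M=Rot.from_euler('xyz',s['orientation'],degrees=True).as_matrix()
    cur=np.degrees(np.arctan2(M[1,2],M[0,2])); print('tilt',M[2,0].round(4),'tcp',s['ee_pos'].round(4),'J1,J6',s['joint_positions'][[0,5]].round(1))
    dw=(lyaw-cur+90)%180-90
    for w in (dw,dw-180*np.sign(dw)):
        turn=-w  # tool x points down
        M2=M@Rot.from_euler('x',turn,degrees=True).as_matrix()
        print('turn %.1f'%turn,'then shift cm',((np.array([x,y,z])-s['ee_pos'])@M2*100).round(2))
E
python3 - <<'E'
from h import *
d=load('top0')
c=lambda a,b:pt(d,105+(a+.5)/4-.5,200+(b+.5)/4-.5,z=.028)[:2]
P=[c(280,75),c(218,465),c(430,92),c(370,485),c(587,110),c(525,505),c(130,57),c(62,450)]
for a,b in zip(P[::2],P[1::2]): v=a-b;print(a.round(4),b.round(4),'L',np.linalg.norm(v).round(4),'yaw',np.degrees(np.arctan2(v[1],v[0])).round(2),'mid',((a+b)/2).round(4))
plan(.610,-.294,.12,-103.5)
E
```

```text
[0.5685 0.3185] [0.3452 0.3341] L 0.2238 yaw -4.0 mid [0.4568 0.3263]
[0.5609 0.2317] [0.3363 0.2495] L 0.2254 yaw -4.54 mid [0.4486 0.2406]
[0.5529 0.1408] [0.3274 0.1633] L 0.2266 yaw -5.71 mid [0.4402 0.152 ]
[0.5766 0.4053] [0.3513 0.4206] L 0.2258 yaw -3.87 mid [0.464 0.413]
tilt -1.0 tcp [ 0.1998 -0.4851  0.2386] J1,J6 [-67.6  90. ]
turn -54.1 then shift cm [ 11.87  35.43 -28.14]
turn 125.9 then shift cm [ 11.87 -35.43  28.14]
```

```bash
python3 -m handwheel '[[[0,0,0],-9,4],[[0,0,0],-9,4],[[0,0,0],-9,4],[[0,0,0],-9,4],[[0,0,0],-9,4],[[0,0,0],-9,4]]' 40; python3 -m handwheel '[[[1.2,3.5,-2.8],0,4],[[1.2,3.5,-2.8],0,4],[[1.2,3.5,-2.8],0,4],[[1.2,3.5,-2.8],0,4],[[1.2,3.5,-2.8],0,4],[[1.2,3.5,-2.8],0,4],[[1.2,3.5,-2.8],0,4],[[1.2,3.5,-2.8],0,4],[[1.2,3.5,-2.8],0,4],[[1.2,3.5,-2.8],0,4]]'
python3 - <<'E'
from h import *
d=snap('scene','s1'); plan(.610,-.294,.012,-103.5)
crop(d,340,180,540,330,4,'c3.png')
E
```

```text
t: 0.85
ee_pos: [0.1999, -0.4852, 0.2388]
orientation: [-141.5, 89.9, 115.2]
ft_force: [-0.1, 0.5, 0.7]
grip_width: 0.0399
t: 2.1
ee_pos: [0.6071, -0.2947, 0.1183]
orientation: [-95.8, 89.9, 160.6]
ft_force: [1.1, -0.2, -0.3]
grip_width: 0.0404
tilt -1.0 tcp [ 0.6108 -0.2918  0.1158] J1,J6 [-25.6  77.8]
turn 0.1 then shift cm [10.37 -0.02  0.27]
turn -179.9 then shift cm [10.37  0.02 -0.27]
```

View pics/c3.png

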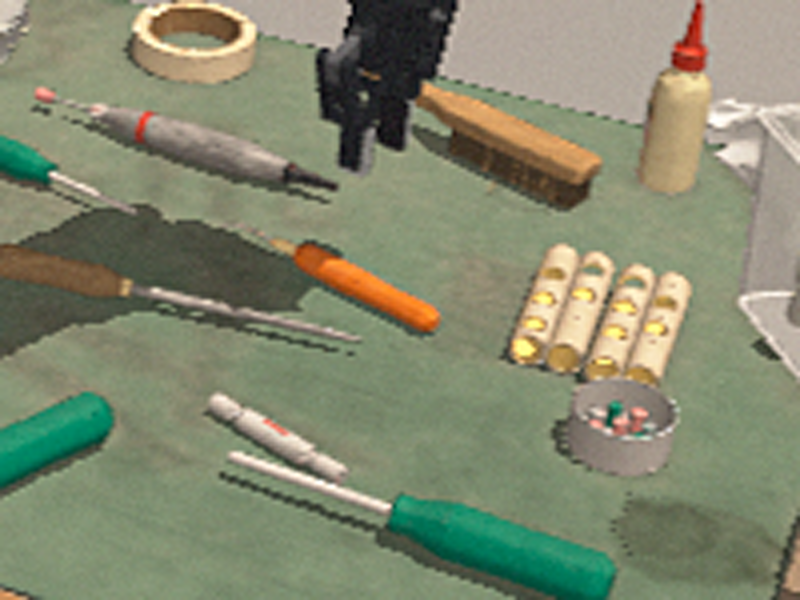

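The gripper is above the scraper handle, whose end is at crop (435,318), and nothing stands in the way. I'll go down and grip.

```bash
python3 -m handwheel '[[[3,0,0.1],0,4],[[3,0,0.1],0,4],[[2,0,0],0,4],[[1.5,0,0],0,4],[[0.8,0,0],0,4]]' ; python3 -m handwheel '[[[0,0,0],0,4],[[0,0,0],0,0.8],[[0,0,0],0,0.8],[[0,0,0],0,0.8],[[0,0,0],0,0.8]]' 40
python3 - <<'E'
from h import *
d=snap('scene','s2'); plan(.470,.196,.15,-4.5)
crop(d,380,180,500,270,6,'c4.png')
E
```

```text
t: 2.78
ee_pos: [0.6051, -0.2974, 0.0153]
orientation: [-103.5, 89.9, 152.9]
ft_force: [0.9, -0.1, 0.6]
grip_width: 0.0403
t: 3.4
ee_pos: [0.6063, -0.298, 0.0176]
orientation: [74.1, 89.9, -29.5]
ft_force: [0.8, 0.4, 6.4]
grip_width: 0.0167
tilt -1.0 tcp [ 0.6063 -0.298   0.0176] J1,J6 [-26.2  77.4]
turn 80.9 then shift cm [-13.32 -48.16  17.43]
turn -99.1 then shift cm [-13.32  48.16 -17.43]
```

View pics/c4.png

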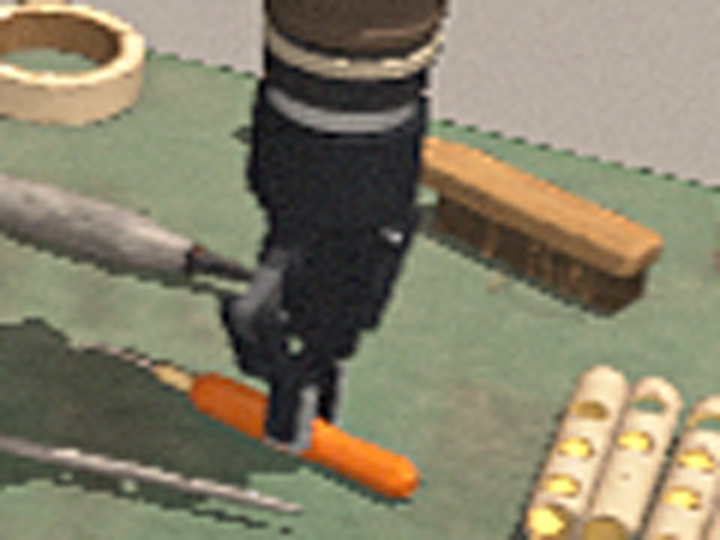

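The fingers closed on the handle at 16.7 mm, and the crop shows the pads across the orange handle at (300,415). Lift, then turn.

```bash
python3 -m handwheel '[[[-0.5,0,0],0,0.8],[[-1,0,0],0,0.8],[[-1.5,0,0],0,0.8],[[-1.5,0,0],0,0.8],[[-2,0,0],0,0.8],[[-2,0,0],0,0.8],[[-2,0,0],0,0.8],[[-1.5,0,0],0,0.8],[[-1,0,0],0,0.8],[[-1,0,0],0,0.8]]' 60;python3 -m handwheel '[[[0,0,0],-6,0.8],[[0,0,0],-9,0.8],[[0,0,0],-10,0.8],[[0,0,0],-10.5,0.8],[[0,0,0],-10.5,0.8],[[0,0,0],-10.5,0.8],[[0,0,0],-10.5,0.8],[[0,0,0],-10.5,0.8],[[0,0,0],-10.5,0.8],[[0,0,0],-10.5,0.8]]'
python3 - <<'E'
from h import *
d=snap('scene','s3'); plan(.470,.196,.15,-4.5)
E
```

```text
t: 4.7
ee_pos: [0.6054, -0.2975, 0.1566]
orientation: [-100.3, 90.0, 156.0]
ft_force: [-0.6, 1.3, 0.4]
grip_width: 0.0158
t: 5.95
ee_pos: [0.6054, -0.2974, 0.1559]
orientation: [157.5, 89.9, 152.8]
ft_force: [0.5, 0.2, 0.1]
grip_width: 0.0163
tilt -1.0 tcp [ 0.6054 -0.2975  0.156 ] J1,J6 [-26.2 -21.7]
turn 0.0 then shift cm [  0.63  48.13 -17.37]
turn -180.0 then shift cm [  0.63 -48.13  17.37]
```

View pics/s3.png

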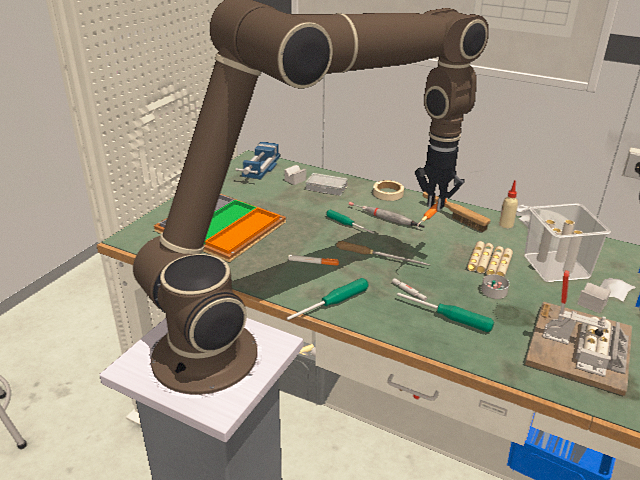

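The scraper is held at (430,214). Carry it over the orange tray.

```bash
python3 -m handwheel '[[[0,1.5,-0.5],0,0.8],[[0,3,-1.1],0,0.8],[[0,4,-1.4],0,0.8],[[0,4,-1.4],0,0.8],[[0,4,-1.4],0,0.8],[[0,4,-1.4],0,0.8],[[0,4,-1.4],0,0.8],[[0,4,-1.4],0,0.8],[[0,4,-1.4],0,0.8],[[0,4,-1.4],0,0.8]]' ;python3 -m handwheel '[[[0,4,-1.4],0,0.8],[[0,3.5,-1.3],0,0.8],[[0,2.5,-1],0,0.8],[[0,1.2,-0.5],0,0.8],[[0,0.4,-0.2],0,0.8],[[0,0,0],0,0.8]]'
python3 - <<'E'
from h import *
d=snap('top','t4'); plan(.470,.196,.15,-4.5)
crop(d,100,180,340,360,3,'c5.png')
E
```

```text
t: 7.25
ee_pos: [0.5093, 0.0792, 0.1564]
orientation: [81.1, 90.0, 75.9]
ft_force: [0.5, 0.3, -0.9]
grip_width: 0.0163
t: 8.0
ee_pos: [0.477, 0.1965, 0.1563]
orientation: [-85.6, 90.0, -90.8]
ft_force: [0.4, -0.5, -0.5]
grip_width: 0.0162
tilt -1.0 tcp [0.4772 0.1963 0.1563] J1,J6 [22.4 27.5]
turn -0.7 then shift cm [ 0.63 -0.08 -0.71]
turn 179.3 then shift cm [0.63 0.08 0.71]
```

View pics/c5.png

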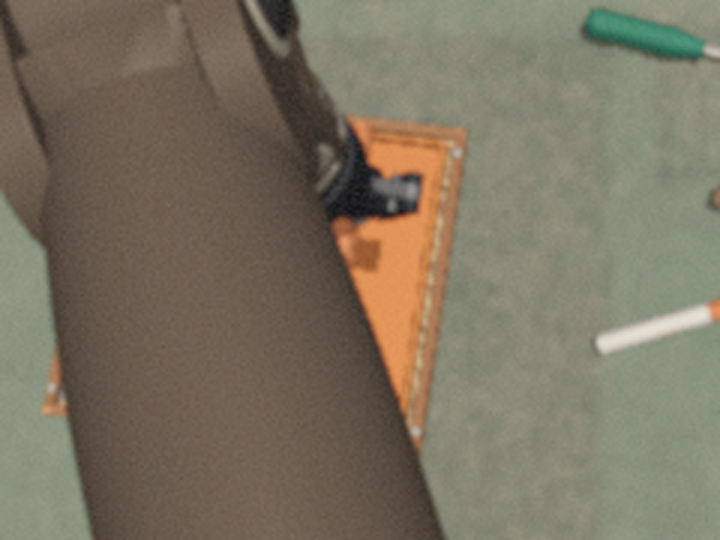

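The gripper is over the orange tray. The true grip was about 31 mm from the origin of the scraper, so this spot suits. The lift was 14 cm and the floor is 1.4 cm up, so I'll lower 12.4 cm and release.

```bash
python3 -m handwheel '[[[1,0,0],0,0.8],[[2,0,0],0,0.8],[[2.5,0,0],0,0.8],[[2.5,0,0],0,0.8],[[2,0,0],0,0.8],[[1.2,0,0],0,0.8],[[0.8,0,0],0,0.8],[[0.4,0,0],0,0.8],[[0,0,0],0,0.8]]' ;python3 -m handwheel '[[[0,0,0],0,2],[[0,0,0],0,3.5],[[0,0,0],0,3.5],[[-1,0,0],0,3.5],[[-2,0,0],0,3.5],[[-3,0,0],0,3.5],[[-3,0,0],0,3.5],[[-3,0,0],0,3.5]]'
python3 - <<'E'
from h import *
plan(.6483,-.0022,.12,77.7)
E
```

```text
t: 9.18
ee_pos: [0.4773, 0.1969, 0.0325]
orientation: [20.9, 90.0, 15.8]
ft_force: [-0.1, 0.7, 0.1]
grip_width: 0.0162
t: 10.18
ee_pos: [0.4771, 0.1969, 0.1541]
orientation: [27.0, 90.0, 21.9]
ft_force: [-0.4, -0.5, -0.8]
grip_width: 0.035
tilt -1.0 tcp [0.4771 0.1969 0.1541] J1,J6 [22.4 27.5]
turn -82.8 then shift cm [  3.42 -20.97 -15.8 ]
turn 97.2 then shift cm [ 3.42 20.97 15.8 ]
```

```bash
python3 -m handwheel '[[[0,0,0],-10.4,4.5],[[0,0,0],-10.4,4.5],[[0,0,0],-10.4,4.5],[[0,0,0],-10.4,4.5],[[0,0,0],-10.4,4.5],[[0,0,0],-10.4,4.5],[[0,0,0],-10.4,4.5],[[0,0,0],-10,4.5]]' 40;python3 -m handwheel '[[[0.4,-3,-2.2],0,4.5],[[0.4,-3,-2.2],0,4.5],[[0.4,-3,-2.3],0,4.5],[[0.4,-3,-2.3],0,4.5],[[0.4,-3,-2.3],0,4.5],[[0.4,-3,-2.3],0,4.5],[[0.5,-2,-1.5],0,4.5],[[0.5,-1,-0.7],0,4.5],[[0,0,0],0,4.5]]'
python3 - <<'E'
from h import *
d=snap('top','t5'); plan(.6483,-.0022,.014,77.7)
a=d['pixels'][200:340,105:265,::-1]; b=d['pixels'][140:230,270:470,::-1]
a=cv2.resize(a,None,fx=2.5,fy=2.5); b=cv2.resize(b,None,fx=2,fy=2); b=cv2.copyMakeBorder(b,0,a.shape[0]-b.shape[0],0,0,0); cv2.imwrite('pics/c6.png',np.hstack([a,b]))
E
```

```text
t: 11.18
ee_pos: [0.4771, 0.1969, 0.1531]
orientation: [-55.2, 90.0, 22.8]
ft_force: [-0.1, 0.8, -0.2]
grip_width: 0.0449
t: 12.3
ee_pos: [0.6483, -0.0023, 0.1176]
orientation: [91.4, 89.9, 169.1]
ft_force: [-0.9, -0.0, -0.5]
grip_width: 0.0451
tilt -1.0 tcp [ 0.6481 -0.0018  0.118 ] J1,J6 [ -0.2 -77.9]
turn 0.0 then shift cm [10.4  -0.04 -0.03]
turn -180.0 then shift cm [10.4   0.04  0.03]
```

View pics/c6.png

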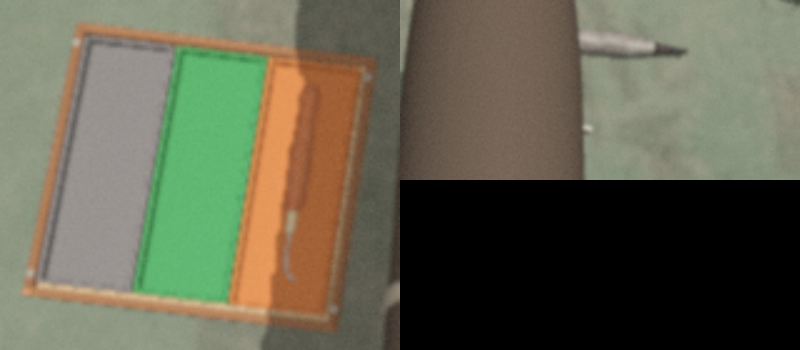

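The scraper lies lengthwise in the orange tray, from crop (313,83) to (293,280). Now I'll grip the screwdriver.

```bash
python3 -m handwheel '[[[3,0,0],0,4.5],[[3,0,0],0,4.5],[[2.4,0,0],0,4.5],[[1.2,0,0],0,4.5],[[0.8,0,0],0,4.5],[[0,0,0],0,4.5],[[0,0,0],0,1.4],[[0,0,0],0,1.4],[[0,0,0],0,1.4],[[0,0,0],0,1.4]]' 60
python3 - <<'E'
from h import *
d=snap('scene','s6'); plan(.4926,.2804,.154,-4.5)
crop(d,300,180,420,270,6,'c7.png')
E
```

```text
t: 13.6
ee_pos: [0.6494, -0.0023, 0.0155]
orientation: [-76.3, 89.9, 1.4]
ft_force: [-0.3, -0.0, 6.8]
grip_width: 0.022
tilt -1.0 tcp [ 0.6494 -0.0024  0.0156] J1,J6 [ -0.2 -77.9]
turn 82.2 then shift cm [-13.87  26.96 -17.82]
turn -97.8 then shift cm [-13.87 -26.96  17.82]
```

View pics/c7.png

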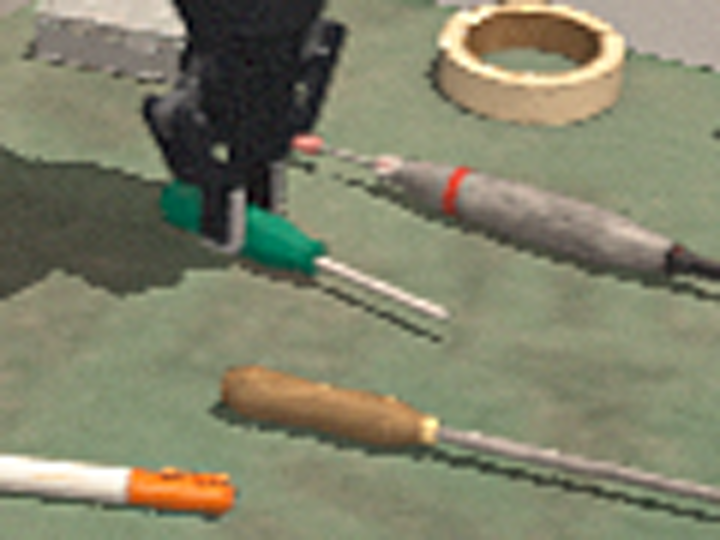

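The pads hold the green handle at crop (235,225) and are well clear of the handpiece. Lift, turn, carry.

```bash
python3 -m handwheel '[[[-0.5,0,0],0,1.4],[[-1,0,0],0,1.4],[[-1.5,0,0],0,1.4],[[-1.5,0,0],0,1.4],[[-2,0,0],0,1.4],[[-2,0,0],0,1.4],[[-2,0,0],0,1.4],[[-1.5,0,0],0,1.4],[[-1,0,0],0,1.4],[[-1,0,0],0,1.4]]' ;python3 -m handwheel '[[[0,0,0],5,1.4],[[0,0,0],8,1.4],[[0,0,0],9,1.4],[[0,0,0],10,1.4],[[0,0,0],10,1.4],[[0,0,0],10,1.4],[[0,0,0],10,1.4],[[0,0,0],9,1.4],[[0,0,0],7,1.4],[[0,0,0],4,1.4]]';python3 -m handwheel '[[[0,1.5,-1],0,1.4],[[0,2.8,-1.8],0,1.4],[[0,3.5,-2.3],0,1.4],[[0,3.5,-2.3],0,1.4],[[0,3.5,-2.3],0,1.4],[[0,3.5,-2.3],0,1.4],[[0,3.5,-2.3],0,1.4],[[0,2.7,-1.8],0,1.4],[[0,1.7,-1.2],0,1.4],[[0,0.8,-0.5],0,1.4]]'
python3 - <<'E'
from h import *
plan(.4926,.2804,.154,-4.5)
E
```

```text
t: 14.9
ee_pos: [0.6484, -0.0023, 0.1547]
orientation: [103.2, 90.0, -179.1]
ft_force: [0.0, 0.6, -0.5]
grip_width: 0.0214
t: 16.15
ee_pos: [0.6483, -0.0023, 0.154]
orientation: [-175.0, 89.9, -179.4]
ft_force: [-0.8, -0.1, 0.4]
grip_width: 0.0214
t: 17.4
ee_pos: [0.4905, 0.2813, 0.1543]
orientation: [-109.8, 90.0, -114.0]
ft_force: [-0.3, -0.7, -0.8]
grip_width: 0.0214
tilt -1.0 tcp [0.4905 0.2813 0.1543] J1,J6 [29.8 34. ]
turn 0.3 then shift cm [ 0.03 -0.07  0.22]
turn -179.7 then shift cm [ 0.03  0.07 -0.22]
```

Lower 12.4 cm, release and rise.

```bash
python3 -m handwheel '[[[1,0,0.2],0,1.4],[[2,0,0],0,1.4],[[2.5,0,0],0,1.4],[[2.5,0,0],0,1.4],[[2,0,0],0,1.4],[[1.2,0,0],0,1.4],[[0.8,0,0],0,1.4],[[0.4,0,0],0,1.4],[[0,0,0],0,1.4]]' ;python3 -m handwheel '[[[0,0,0],0,2.6],[[0,0,0],0,4],[[0,0,0],0,4],[[-1,0,0],0,4],[[-2,0,0],0,3.2],[[-3,0,0],0,3.2],[[-3,0,0],0,3.2],[[-3,0,0],0,3.2],[[0,0,0],0,3.2]]'
python3 - <<'E'
from h import *
plan(.425,-.309,.15,73.2)
E
```

```text
t: 18.52
ee_pos: [0.4936, 0.2802, 0.0305]
orientation: [26.6, 90.0, 22.3]
ft_force: [0.4, -0.3, -1.0]
grip_width: 0.0213
t: 19.65
ee_pos: [0.4947, 0.281, 0.1538]
orientation: [33.8, 89.7, 29.5]
ft_force: [0.6, -0.2, 0.2]
grip_width: 0.0323
tilt -1.0 tcp [0.4947 0.281  0.1538] J1,J6 [29.6 33.9]
turn -77.5 then shift cm [  0.18 -10.37 -58.5 ]
turn 102.5 then shift cm [ 0.18 10.37 58.5 ]
```

```bash
python3 -m handwheel '[[[0,0,0],-9.7,3.2],[[0,0,0],-9.7,3.2],[[0,0,0],-9.7,3.2],[[0,0,0],-9.7,3.2],[[0,0,0],-9.7,3.2],[[0,0,0],-9.7,3.2],[[0,0,0],-9.7,3.2],[[0,0,0],-9.7,3.2]]' 40;python3 -m handwheel '[[[0,-0.7,-4],0,3.2],[[0,-0.7,-4],0,3.2],[[0,-0.7,-4],0,3.2],[[0,-0.7,-4],0,3.2],[[0,-0.7,-4],0,3.2],[[0,-0.7,-4],0,3.2],[[0,-0.7,-4],0,3.2],[[0,-0.7,-4],0,3.2],[[0,-0.7,-4],0,3.2],[[0,-0.7,-4],0,3.2]]';python3 -m handwheel '[[[0.5,-0.7,-4],0,3.2],[[0.5,-0.7,-4],0,3.2],[[0.5,-0.7,-4],0,3.2],[[0.5,-0.7,-3.5],0,3.2],[[0.5,-0.4,-2],0,3.2],[[0.5,-0.2,-1],0,3.2],[[0,0,0],0,3.2]]'
python3 - <<'E'
from h import *
d=snap('top','t7');plan(.425,-.309,.012,73.2)
a=d['pixels'][200:340,105:265,::-1]; b=d['pixels'][250:350,370:500,::-1]
a=cv2.resize(a,None,fx=2.5,fy=2.5); b=cv2.resize(b,None,fx=3,fy=3); b=cv2.copyMakeBorder(b,0,a.shape[0]-b.shape[0],0,0,0); cv2.imwrite('pics/c8.png',np.hstack([a,b]))
E
```

```text
t: 20.65
ee_pos: [0.493, 0.28, 0.1496]
orientation: [135.0, 89.9, -151.4]
ft_force: [0.5, -0.2, 0.6]
grip_width: 0.032
t: 21.9
ee_pos: [0.4447, -0.1242, 0.1499]
orientation: [89.1, 90.0, 162.4]
ft_force: [0.5, 0.1, 0.6]
grip_width: 0.0317
t: 22.78
ee_pos: [0.4245, -0.3096, 0.1196]
orientation: [59.5, 89.9, 132.8]
ft_force: [-0.8, 0.6, -0.3]
grip_width: 0.0319
tilt -1.0 tcp [ 0.4247 -0.3093  0.12  ] J1,J6 [ -36.1 -109.4]
turn 0.1 then shift cm [10.8  -0.03  0.03]
turn -179.9 then shift cm [10.8   0.03 -0.03]
```

View pics/c8.png

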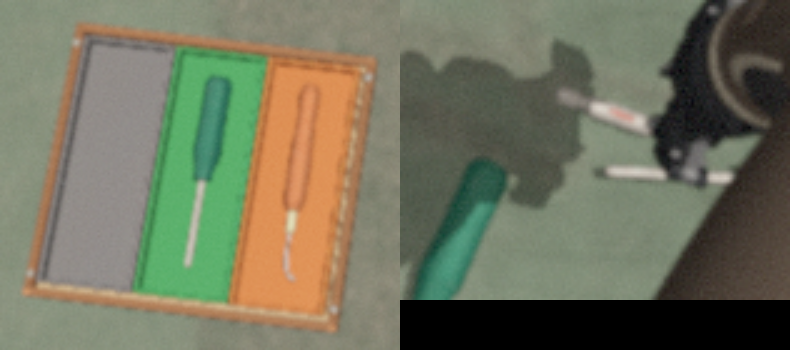

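Screwdriver and scraper both lie well inside their trays. The big screwdriver's shank is about 36 mm from the gauge line, so I'll narrow the jaws to 2.8 cm for the descent.

```bash
python3 -m handwheel '[[[3,0,0],0,2.8],[[3,0,0],0,2.8],[[2.4,0,0],0,2.8],[[1.4,0,0],0,2.8],[[1,0,0],0,2.8],[[0,0,0],0,2.8],[[0,0,0],0,0.5],[[0,0,0],0,0.5],[[0,0,0],0,0.5],[[0,0,0],0,0.5]]' 60
python3 - <<'E'
from h import *
d=snap('scene','s8'); plan(.4602,.3692,.152,-4.5)
crop(d,360,240,480,330,6,'c9.png')
E
```

```text
t: 24.08
ee_pos: [0.4253, -0.3104, 0.0132]
orientation: [-104.6, 89.9, -31.3]
ft_force: [0.3, 0.1, 5.6]
grip_width: 0.0127
tilt -1.0 tcp [ 0.4253 -0.3104  0.0132] J1,J6 [ -36.1 -109.4]
turn 77.8 then shift cm [-13.93  68.02  -1.83]
turn -102.2 then shift cm [-13.93 -68.02   1.83]
```

View pics/c9.png

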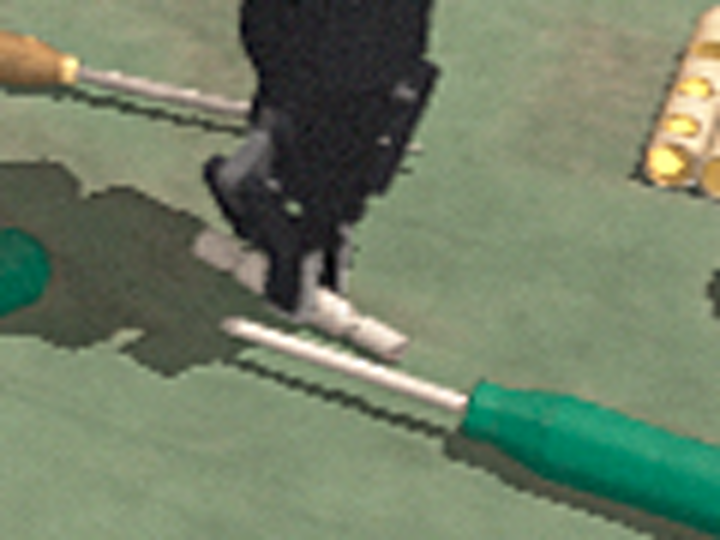

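The gauge is gripped at its middle, at crop (300,285). Lift, turn +77.8, carry 68 cm.

```bash
python3 -m handwheel '[[[-0.5,0,0],0,0.5],[[-1,0,0],0,0.5],[[-1.5,0,0],0,0.5],[[-1.5,0,0],0,0.5],[[-2,0,0],0,0.5],[[-2,0,0],0,0.5],[[-2,0,0],0,0.5],[[-1.5,0,0],0,0.5],[[-1,0,0],0,0.5],[[-1,0,0],0,0.5]]' ;python3 -m handwheel '[[[0,0,0],5,0.5],[[0,0,0],7,0.5],[[0,0,0],8,0.5],[[0,0,0],9,0.5],[[0,0,0],10,0.5],[[0,0,0],10,0.5],[[0,0,0],10,0.5],[[0,0,0],8,0.5],[[0,0,0],7,0.5],[[0,0,0],3.8,0.5]]';python3 -m handwheel '[[[0,1.5,0],0,0.5],[[0,3,-0.1],0,0.5],[[0,4,-0.1],0,0.5],[[0,4,-0.1],0,0.5],[[0,4,-0.1],0,0.5],[[0,4,-0.1],0,0.5],[[0,4,-0.1],0,0.5],[[0,4,-0.1],0,0.5],[[0,4,-0.1],0,0.5],[[0,4,-0.1],0,0.5]]';python3 -m handwheel '[[[0,4,-0.1],0,0.5],[[0,4,-0.1],0,0.5],[[0,4,-0.1],0,0.5],[[0,4,-0.1],0,0.5],[[0,4,-0.1],0,0.5],[[0,4,-0.1],0,0.5],[[0,3.5,-0.2],0,0.5],[[0,2.5,-0.1],0,0.5],[[0,1.2,0],0,0.5],[[0,0.3,0],0,0.5]]'
python3 - <<'E'
from h import *
plan(.4602,.3692,.152,-4.5)
E
```

```text
t: 25.38
ee_pos: [0.4246, -0.31, 0.1527]
orientation: [75.1, 90.0, 148.4]
ft_force: [-0.5, 0.4, -1.2]
grip_width: 0.0129
t: 26.62
ee_pos: [0.4246, -0.3099, 0.1521]
orientation: [148.4, 89.9, 143.7]
ft_force: [-0.2, 0.2, -0.9]
grip_width: 0.0126
t: 27.88
ee_pos: [0.4437, 0.0565, 0.1523]
orientation: [137.1, 90.0, 132.7]
ft_force: [1.1, -0.3, -0.1]
grip_width: 0.0125
t: 29.12
ee_pos: [0.4601, 0.3694, 0.1521]
orientation: [-117.4, 90.0, -121.9]
ft_force: [-0.0, 1.2, -1.3]
grip_width: 0.013
tilt -1.0 tcp [0.4601 0.3694 0.1521] J1,J6 [38.8 43.2]
turn 0.0 then shift cm [ 0.01 -0.02  0.01]
turn -180.0 then shift cm [ 0.01  0.02 -0.01]
```

Lower, release, rise and swing clear of the camera's view.

```bash
python3 -m handwheel '[[[1,0,0],0,0.5],[[2,0,0],0,0.5],[[2.5,0,0],0,0.5],[[2.5,0,0],0,0.5],[[2,0,0],0,0.5],[[1.2,0,0],0,0.5],[[0.8,0,0],0,0.5],[[0.4,0,0],0,0.5],[[0,0,0],0,0.5]]' ;python3 -m handwheel '[[[0,0,0],0,2],[[0,0,0],0,3.2],[[0,0,0],0,3.2],[[-1,0,0],0,3.2],[[-2,0,0],0,3.2],[[-3,0,0],0,3.2],[[-3,0,0],0,3.2],[[-3,0,0],0,3.2]]';python3 -m handwheel '[[[-0.5,-4,0],0,3.2],[[-0.5,-4,0],0,3.2],[[-0.5,-4,0],0,3.2],[[-0.5,-4,0],0,3.2],[[-0.5,-4,0],0,3.2],[[0,-4,0],0,3.2],[[0,-4,0],0,3.2],[[0,-4,0],0,3.2],[[0,-4,0],0,3.2],[[0,-4,0],0,3.2]]';python3 -m handwheel '[[[0,-4,0],0,3.2],[[0,-4,0],0,3.2],[[0,-4,0],0,3.2],[[0,-4,0],0,3.2],[[0,-4,0],0,3.2],[[0,-2,0],0,3.2],[[0,0,0],0,3.2],[[0,0,0],0,3.2]]'
python3 - <<'E'
from h import *
d=snap('top','t9'); crop(d,105,140,465,340,2.2,'c10.png'); 
for u,v in [(0,0)]: pass
a=load('top0')['pixels'].astype(int);m=np.abs(a-d['pixels']).max(2)
for n,(u0,v0,u1,v1) in dict(marker=(295,272,360,302),handp=(305,148,415,172),file=(333,234,450,253)).items(): print(n,(m[v0:v1,u0:u1]>50).sum())
E
```

```text
t: 30.25
ee_pos: [0.4604, 0.3693, 0.0285]
orientation: [39.2, 90.0, 34.7]
ft_force: [0.4, -0.5, -0.4]
grip_width: 0.0126
t: 31.25
ee_pos: [0.4603, 0.3693, 0.1501]
orientation: [41.5, 90.0, 37.0]
ft_force: [1.5, -0.8, 0.5]
grip_width: 0.032
t: 32.5
ee_pos: [0.4287, -0.0307, 0.1743]
orientation: [0.2, 89.9, -4.3]
ft_force: [0.2, 0.1, 0.1]
grip_width: 0.032
t: 33.5
ee_pos: [0.4115, -0.2484, 0.1737]
orientation: [21.9, 90.0, 17.4]
ft_force: [-0.5, -0.8, -0.0]
grip_width: 0.0319
marker 41
handp 0
file 0
```

View pics/c10.png

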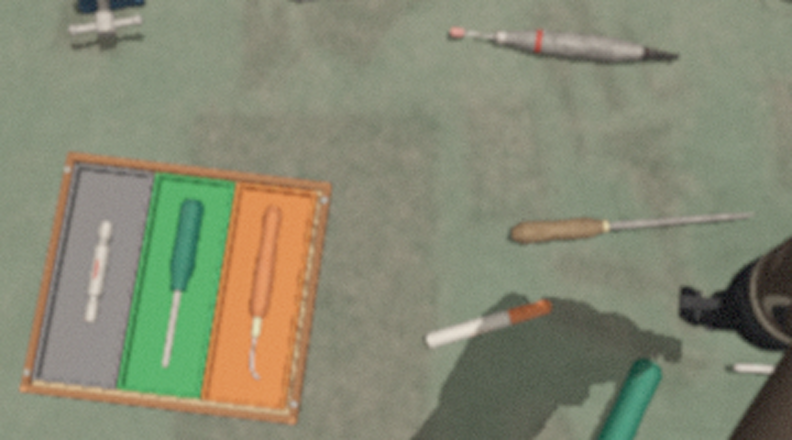

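All three lie in their trays, and the marker, file and handpiece are where they were (the marker differs only by the arm's shadow). One numeric check, then I'll hand in.

Run:
```python
from h import *
d=load('t9');c=lambda a,b:pt(d,105+(a+.5)/2.2-.5,140+(b+.5)/2.2-.5,z=.023)[:2]
e=np.array([np.cos(np.radians(-4.5)),np.sin(np.radians(-4.5))]);ok=True
for n,p,q,C,ly in [('scr',(273,206),(255,377),(.4452,.1977),.024),('sd',(192,200),(166,365),(.4527,.2835),.024),('gauge',(105,222),(90,320),(.4602,.3692),.06)]:
    P,Q=c(*p),c(*q);m=(P+Q)/2-C;v=(P-Q)/np.linalg.norm(P-Q);along=m@e;ac=m@[-e[1],e[0]];ang=np.arccos(v@e)
    print(n,along.round(4),ac.round(4),ang.round(3),np.linalg.norm(P-Q).round(3)); ok&=abs(along)<ly-.005 and abs(ac)<.023 and ang<.2
print(ok)
if ok: finish_job()
```

```text
scr 0.0034 -0.0011 0.037 0.179
sd 0.0027 0.001 0.002 0.173
gauge 0.0041 0.0001 0.022 0.103
True
the job is handed in; nothing more can be done
```

The kit is made up and handed in after about 34 s of robot time. The scraper is in the orange tray, the smallest green screwdriver in the green one and the plug gauge in the grey one. Each was lowered to about 2 mm above the tray floor and let go, and the gripper ended clear of everything.

- **Tools in the trays:** in the last top picture the tool middles are within 5 mm of the tray middles and within 0.04 rad of the tray length. The measured lengths agree with those given to 2 mm. I did not measure height or level on their own.
- **Things to leave alone:** the file and handpiece show no change from the first picture. At the marker 41 pixels differ, which I put down to the arm's shadow across it, as it looks unmoved.
- **Disagreements:** the measured TCP differed from the command by up to about 4 mm at times. The fingertips pressed the bench with 6 to 7 N while closing on each tool.

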